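Reject the broken biscuit into the crumb box

ROBOT

A 6-joint arm with a two-finger parallel gripper is mounted at the origin on a cart in front of the work surface, level with it; the furniture and walls round the work are solid. World frame = base frame: x ahead of the robot, y to its left, z up, the work surface at z = 0. Lengths are in mm, angles in rad, forces in N, time in s.
With the tool pointing down it reaches from about 275 to 825 mm from the base axis. Payload 4.9 kg.
Tool frame: the origin (TCP) lies at the very end of the fingers, on their centre line; the grasp point (between the pads) lies 19 mm behind it; z points along the fingers, y is the line along which they close (so a half turn about z gives the same grasp; the last joint's range is limited). The gripper opens to 85 mm and grips with 20 to 120 N. Pads are 22 mm wide; open, the fingers measure 114 mm over their backs; the gripper's body (76 mm by 85 mm) begins 54 mm behind the grasp point. The pads swing forward as they close: fully open they stand 13 mm farther back than shut.
Start: joints at [-1.256, 0.326, -0.193, 1.052, 0, 1.437], TCP at [238.65, -495.545, 231.281] pointing down, gripper open.
Joint ranges: [-2.65, 2.65], [-0.97, 1.79], [-1.3, 1.35], [-1.93, 2.1], [-1.47, 1.37], [-3.14, 3.14]. Speed limits (rad/s): [2.57, 2.57, 3.14, 3.14, 3.14, 3.14].

INTERFACE

Orientations are given as a 3x3 rotation matrix whose columns are the frame's x, y, z axes.
In Python, from bench import read_state, read_camera, close_job gives the robot as it stands.
- The arm moves only by the shell command python3 -m pendant 'ROWS' [FORCE]. ROWS is JSON, one flat list of numbers, 5 for each row, row after row: the shift along the tool's x, y, z as a fraction of full scale, then the turn about the tool's z as a fraction of full scale, then the closure, from -1 (fully open) to 1 (shut). In form: [tx, ty, tz, spin, fingers, tx, ty, tz, spin, fingers, ...]. A call has 1 to 12 rows; each row is the pose to reach, as a shift and turn from the pose commanded when the call began, along the tool's axes at that moment, turning the shorter way round; what a row does not reach only later rows make up. Full scale, the value 1, is 0.12 m for a shift and pi rad for a turn. A row lasts 1/10 s, in which the tool goes at most 50 mm and 8.59 degrees, less where a joint would pass 70% of its speed; a pose out of reach is approached as far as the arm can. A call with a number of a shift or a turn outside -1 to 1 is refused whole. A call with a gripper value outside its range is refused whole. The fingers move at their own pace and stop on an object; FORCE is the grip in N (left out, the last holds). Time passes only in rows, so rows that repeat a pose let the fingers close. It gives the time, the measured TCP pose, the force, the opening and the grip force at its end, in the units of the state.
- read_state(): the state, without advancing time (a new reading comes with each control period).
- read_camera(name): name is "scene" or "top"; returns a dict with "pixels" (480x640x3 uint8, blue, green, red), "z_map" (480x640 float32, mm along the optical axis (not along the pixel's ray), 0 where there is no reading), "fovy" (degrees; the focal length in pixels is half the picture's height over the tangent of half this angle, whatever the lens; pixels are square), "cx", "cy" (the principal point, pixels), "R" (3x3) and "t" (3): a world point X has camera coordinates R X + t. Camera axes: x right, y down, z forward; pixel columns grow to the right and rows downward; lengths in mm; the calibration is good to about 2 mm. A picture is of the moment at which its call begins.
- close_job(): hands the job in; it is judged then, once.
The state is a dict: "time": time; "joint_pos": joint angles; "qd": joint speeds; "tau": joint torques, N m; "tcp_pos": TCP position; "ee_rot": TCP orientation; "ft_force": force on the tool from outside, world axes, zero at the start; "torque": the same for the moment, N m; "opening": finger opening in mm; "grasp_force": force on a finger pad.
Only numpy, scipy, OpenCV 4.12 (cv2) and the standard library are available. Lean on these libraries where they do the work, as an engineer would, in place of code of your own. Each camera call takes 0.05 s, during which the arm holds its last target. There are 200 camera calls.

TASK

One of the biscuits on the cooling rack is broken: a piece of its edge has snapped off. Slide it off the open edge of the rack into the crumb box that stands beside it, so that it lies wholly below the rim, leaving the whole biscuits where they lie; then swing the box's lid over and press it down until its catch snaps shut, so that the crumbs stay dry. Do not shift the timer.

Things in the scene. Friction and masses are not known exactly. Their poses are not given: they have to be found in the camera images.
- biscuit_broken: the broken biscuit: a brown baked disc 90 mm across, 12 mm thick, with one side snapped off along a ragged line, so that it measures about 75 mm across the break; lies flat on the rack in one of the two places next to the box. Origin: underside, centre of the former disc; z up, +x points to the break, 26 to 31 mm from the origin. Too wide to grasp.
- biscuit_1: a whole round biscuit, 90 mm across, 12 mm thick, beside the broken one in the row next to the box (about 10 mm between them). Origin: centre of the underside
- biscuit_2: a whole round biscuit as biscuit_1, in the second row; about 40 mm are free between the two rows. Origin: centre of the underside
- biscuit_3: a whole round biscuit as biscuit_1, in the second row. Origin: centre of the underside
- cooling_rack: steel wire cooling rack, does not shift, 250 mm (its x) by 260 mm (its y), no rim; flat top of its wires 48 mm above the table. Origin: on the table under its centre. Wires run along its y. Its -y edge (130 mm from the origin) faces the crumb box. Rows of biscuits lie at about y = -75 and +55 mm, the places in a row at about x = -50 and +50 mm
- crumb_box: flat white plastic box, does not shift, 245 mm (its x) by 150 mm (its y), rim 42 mm above the table, walls 4 mm, inner floor 5 mm above the table; a small piece of biscuit already lies in it. Origin: on the table under its centre, axes parallel to the rack's; its +y wall stands 16 mm from the rack's edge. The lid is hinged on the -y wall
- crumb_lid (a joint): angle of the box's lid (rad): 0 fully shut and held by the catch, about 1.57 upright, 1.95 fully open, leaning away from the rack. The lid is a plate 255 by 160 mm, 5 mm thick, on a damped hinge. Let go well past upright (below 1.0) it sinks by itself but stops on its catch at about 0.09; there it must be pressed over a stiff point (5 to 15 N) to snap shut
- lid_edge (a point): middle of the lid's free edge, on its outer (upper) face, just above the snap catch; 160 mm from the hinge line
- lid_hinge (a point): middle of the lid's hinge line, 42 mm above the table, 80 mm to the -y side of the box's centre
- timer: white kitchen timer with a knob, 66 mm across and 46 mm high, standing loose on the table; origin: centre of the underside
Not all that is in view belongs to the job. Leave any green look-alike of the biscuit_broken alone.

How it is judged:
By the outcome, as a careful person would: the job done as asked, in the order asked, and still so for the second after the job is handed in, with the robot touching nothing.
It also fails if it takes over 51 s, if anything falls off the work surface, if the arm or the gripper's body presses on something with over 40 N, if the wrist force passes 120 N, or if a joint passes its speed limit or range.

## Working session

There is one attempt and no reset: what is moved stays moved. The work goes in short steps, Python scripts to look and compute and a shell command to move; the robot and the scene stay as the last step left them, time stands still between calls to the robot, and variables do not carry over. Pictures are saved under pics/ and viewed, at most 10 in all, crops included, and the job is handed in when it is done.

```bash
ls; mkdir -p pics; cat > h.py <<'E'
import numpy as np, cv2
from bench import read_state, read_camera
def snap(n,f):
    c=read_camera(n); cv2.imwrite(f'pics/{f}.png',c['pixels']); np.savez(f'pics/{f}.npz',**{k:np.array(v) for k,v in c.items()}); return c
def load(f): return np.load(f'pics/{f}.npz')
def px(c,u,v,z=None):
    """pixel -> world; z: world plane height, else depth map"""
    R,t=np.array(c['R']),np.array(c['t']).ravel(); f=240/np.tan(np.radians(float(c['fovy']))/2)
    d=np.array([(u-float(c['cx']))/f,(v-float(c['cy']))/f,1])
    if z is None: return R.T@(d*c['z_map'][int(v),int(u)]-t)
    o=-R.T@t; w=R.T@d; return o+w*(z-o[2])/w[2]
E
python3 - <<'E'
from h import *
snap('scene','s0'); snap('top','t0')
s=read_state(); print(s)
E
```

```text
pics
{'time': 0.1, 'joint_pos': array([-1.25619837e+00,  3.26848281e-01, -1.93470259e-01,  1.05201009e+00,
        3.12898567e-05,  1.43661973e+00]), 'qd': array([ 0.00055089, -0.00158519,  0.00090481, -0.0010796 ,  0.0023434 ,
       -0.00188227]), 'tau': array([ 1.25145612e-03, -4.44238329e+01,  2.63038892e+01,  7.88783276e-03,
       -1.33466788e-04,  1.79046367e-06]), 'tcp_pos': array([ 238.49381314, -495.03011772,  230.59701289]), 'ee_rot': array([[ 9.00979516e-01,  4.33861399e-01, -4.44393496e-04],
       [ 4.33861562e-01, -9.00978353e-01,  1.46678331e-03],
       [ 2.35991739e-04, -1.51434697e-03, -9.99998826e-01]]), 'ft_force': array([-0.10639461,  0.63514542, -0.16855559]), 'torque': array([ 0.01881424, -0.02805194,  0.00178192]), 'grasp_force': 0.0, 'opening': 85.46614757551617}
```

View pics/t0.png

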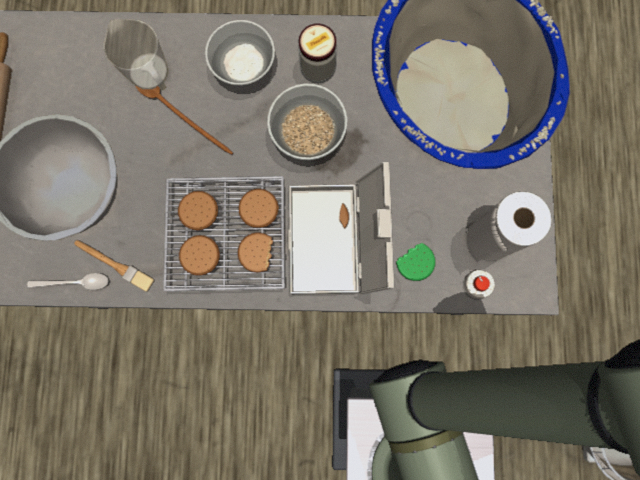

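View pics/s0.png

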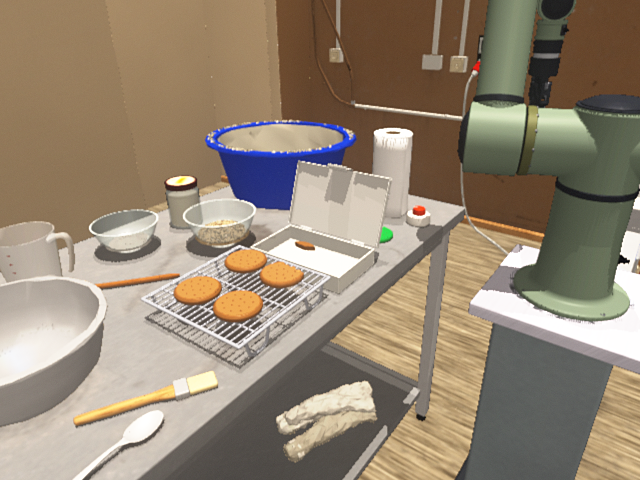

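Top view: the rack is at about (225,235) and the box at (323,238), with its lid open to the right at (375,225).

Candidates for the broken biscuit:
- (256,252): brown, in the row next to the box, with a ragged side.
- (258,208): whole.
- (198,210) and (198,255): whole, second row.
- (416,262): green look-alike, to be left alone.

The timer is at (480,284). I choose (256,252) and check it in a close crop.

```bash
python3 - <<'E'
from h import *
c=load('t0'); im=c['pixels'][165:315,155:405]; cv2.imwrite('pics/c0.png',cv2.resize(im,None,fx=3.2,fy=3.2,interpolation=cv2.INTER_CUBIC))
print(c['fovy'],c['cx'],c['cy'],c['R'],c['t'])
hsv=cv2.cvtColor(c['pixels'],cv2.COLOR_BGR2HSV)
m=((hsv[...,0]<16)&(hsv[...,1]>110)&(hsv[...,2]>70)).astype(np.uint8)
n,l,st,ce=cv2.connectedComponentsWithStats(m)
for i in range(1,n):
    if st[i,4]>500 and 160<ce[i][0]<400: 
        (u,v),r=cv2.minEnclosingCircle(np.argwhere(l==i)[:,::-1].astype(np.float32)); print(ce[i],st[i],u,v,r,px(c,u,v,60).round(1))
for n,u,v,z in [('rackTL',167,178,48),('rackTR',284,178,48),('rackBR',284,290,48),('rackBL',164,290,48),('boxTL',290,186,42),('boxBL',290,292,42),('boxTR',356,186,42),('boxBR',358,292,42),('timer',480,284,46)]:
    print(n,px(c,u,v,z).round(1),px(c,u,v).round(1))
for u,v in [(388,170),(391,285),(384,223),(362,200),(362,280),(375,200)]: print('lid',u,v,px(c,u,v).round(1))
E
```

```text
45.860310428274644 323.0980315173803 241.74769696197885 [[ 0.01757339 -0.99984289 -0.00231554]
 [-0.98652166 -0.01696235 -0.16274917]
 [ 0.16268432  0.00514439 -0.98666476]] [ 212.38893483  495.96191732 1228.39128029]
[180.06126126 114.54954955] [136  86  97  68 555] 184.0 119.5 58.534278869628906 [766.7 543.7  60. ]
[258.04670559 207.83903253] [ 239  189   40   38 1199] 258.2079772949219 208.01622009277344 19.89457893371582 [562.6 366.6  60. ]
[197.50493421 210.06825658] [ 178  191   40   39 1216] 197.4534912109375 210.23422241210938 19.999969482421875 [555.3 501.6  60. ]
[254.29705882 251.52647059] [ 238  233   35   39 1020] 257.0806579589844 252.0806427001953 20.016542434692383 [463.5 365.5  60. ]
[198.92246203 254.8441247 ] [ 179  235   41   40 1251] 198.9891357421875 254.6521759033203 20.27300453186035 [455.6 492.9  60. ]
rackTL [631.4 577.5  48. ] [633.2 579.3  41.8]
rackTR [635.9 312.1  48. ] [647.9 315.5   5.4]
rackBR [382.3 304.8  48. ] [3.860e+02 3.083e+02 1.000e-01]
rackBL [377.7 568.3  48. ] [378.2 570.1  41.5]
boxTL [619.1 298.4  42. ] [618.3 298.2  45.1]
boxBL [378.6 291.9  42. ] [382.  294.8  -4.5]
boxTR [621.6 148.5  42. ] [6.328e+02 1.463e+02 6.000e-01]
boxBR [381.2 142.1  42. ] [384.5 139.6  -1.9]
timer [ 403.1 -125.8   46. ] [ 403.4 -126.5   43.2]
lid 388 170 [615.3  92.5 192.9]
lid 391 285 [383.8  87.6 198.8]
lid 384 223 [504.8 101.5 202.7]
lid 362 200 [584.3 136.   62.4]
lid 362 280 [407.4 133.8  46.5]
lid 375 200 [568.9 112.7 127.8]
```

View pics/c0.png

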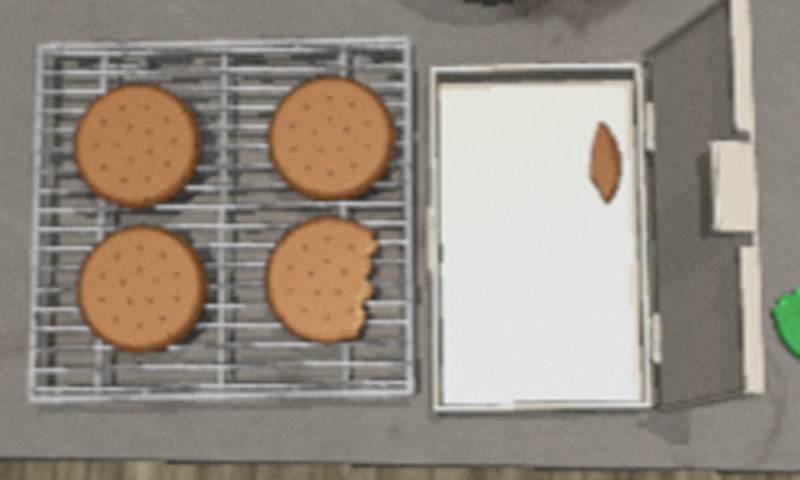

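The crop confirms it: the biscuit at crop (320,280), i.e. top-view (256,252), is brown with a ragged side facing the box. The other three are whole.

I'll push it with two slightly spread fingers placed in the gap between the rows. First I travel over there, raised.

```bash
python3 -m pendant '[0.4,-0.3,-0.573,-0.05,0.06, 0.878,-0.645,-0.573,-0.1,0.06, 0.878,-0.645,-0.573,-0.3645,0.06, 0.878,-0.645,-0.573,-0.3645,0.06, 0.878,-0.645,-0.573,-0.3645,0.06, 0.878,-0.645,-0.573,-0.3645,0.06, 0.878,-0.645,-0.573,-0.3645,0.06, 0.878,-0.645,-0.573,-0.3645,0.06, 0.878,-0.645,-0.573,-0.3645,0.06, 0.878,-0.645,-0.573,-0.3645,0.06]'; python3 - <<'E'
from h import *
s=read_state();print(s['ee_rot'].round(3),s['joint_pos'].round(2)); print(px(load('t0'),524,217).round(0))
E
```

```text
time: 1.1
tcp_pos: [299.9, -379.9, 299.8]
ee_rot: [[-0.021, 1.0, -0.0], [1.0, 0.021, 0.0], [0.001, -0.0, -1.0]]
ft_force: [-0.4, 0.4, 0.5]
opening: 40.3
grasp_force: 0.0
[[-0.021  1.    -0.   ]
 [ 1.     0.021  0.   ]
 [ 0.001 -0.    -1.   ]] [-1.06  0.16 -0.23  1.18 -0.    0.49]
[ 526. -181.  181.]
```

```bash
python3 -m pendant '[0.4,0.1,0,0,0.06, 0.8,0.2,0,0,0.06, 1,0.25,0,0,0.06, 1,0.25,0,0,0.06]'
python3 -m pendant '[0.4,0.05,0,0,0.06, 0.8,0.1,0,0,0.06, 1,0.15,0,0,0.06, 1,0.15,0,0,0.06]'
python3 -m pendant '[0.4,0.05,0,0,0.06, 0.8,0.1,0,0,0.06, 1,0.15,0,0,0.06, 1,0.15,0,0,0.06]'
python3 -m pendant '[0.4,0.15,0,0,0.06, 0.8,0.25,0,0,0.06, 1,0.3,0,0,0.06, 1,0.3,0,0,0.06]'
python3 -m pendant '[0.4,0.15,0,0,0.06, 0.8,0.25,0,0,0.06, 1,0.3,0,0,0.06, 1,0.3,0,0,0.06]'
python3 -m pendant '[0.4,0.15,0,0,0.06, 0.8,0.25,0,0,0.06, 1,0.3,0,0,0.06, 1,0.3,0,0,0.06]'
```

```text
time: 1.5
tcp_pos: [327.3, -256.6, 300.2]
ee_rot: [[-0.025, 1.0, -0.0], [1.0, 0.025, 0.001], [0.001, 0.0, -1.0]]
ft_force: [-0.3, -0.9, -0.1]
opening: 40.3
grasp_force: 0.0
time: 1.9
tcp_pos: [342.6, -137.4, 300.2]
ee_rot: [[-0.026, 1.0, 0.0], [1.0, 0.026, 0.0], [0.0, 0.0, -1.0]]
ft_force: [0.3, -0.6, 0.1]
opening: 40.0
grasp_force: 0.0
time: 2.3
tcp_pos: [358.5, -17.7, 300.2]
ee_rot: [[-0.026, 1.0, 0.001], [1.0, 0.026, -0.0], [-0.0, 0.001, -1.0]]
ft_force: [-0.6, -0.6, 0.7]
opening: 40.3
grasp_force: 0.0
time: 2.7
tcp_pos: [392.4, 102.9, 299.8]
ee_rot: [[-0.025, 1.0, 0.0], [1.0, 0.025, -0.0], [-0.0, 0.0, -1.0]]
ft_force: [-0.3, -1.3, 0.2]
opening: 40.0
grasp_force: 0.0
time: 3.1
tcp_pos: [425.9, 223.5, 299.5]
ee_rot: [[-0.024, 1.0, 0.0], [1.0, 0.024, -0.0], [-0.0, 0.0, -1.0]]
ft_force: [0.2, -0.8, -0.6]
opening: 40.2
grasp_force: 0.0
time: 3.5
tcp_pos: [459.1, 344.0, 299.1]
ee_rot: [[-0.023, 1.0, -0.0], [1.0, 0.023, -0.001], [-0.001, -0.0, -1.0]]
ft_force: [-0.1, 0.0, 0.3]
opening: 40.5
grasp_force: 0.0
```

```bash
python3 -m pendant '[0.35,0.03,0,0,0.06, 0.7,0.05,0.1,0,0.06, 0.7,0.05,0.5,0,0.06, 0.7,0.05,0.9,0,0.06, 0.7,0.05,1,0,0.06, 0.7,0.05,1,0,0.06]'
python3 -m pendant '[0,0,0.3,0,0.06, 0,0,0.5,0,0.06, 0,0,0.5,0,0.06]'
python3 - <<'E'
from h import *
c=snap('scene','s1'); im=c['pixels'][200:350,130:400]; cv2.imwrite('pics/s1c.png',cv2.resize(im,None,fx=2.9,fy=2.9,interpolation=cv2.INTER_CUBIC))
E
```

```text
time: 4.1
tcp_pos: [461.1, 424.8, 178.3]
ee_rot: [[-0.021, 1.0, -0.004], [1.0, 0.021, -0.004], [-0.003, -0.004, -1.0]]
ft_force: [1.0, 0.2, 0.2]
opening: 39.9
grasp_force: 0.0
time: 4.4
tcp_pos: [461.6, 426.3, 119.9]
ee_rot: [[-0.022, 1.0, -0.001], [1.0, 0.022, -0.001], [-0.001, -0.001, -1.0]]
ft_force: [-0.3, -0.2, -0.7]
opening: 40.2
grasp_force: 0.0
```

View pics/s1c.png

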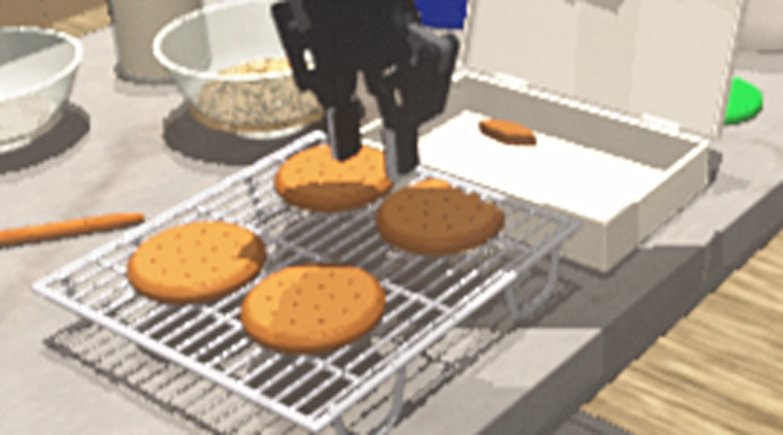

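The fingers, at crop (345,155) and (400,170), hang about 60 mm above the gap behind the broken biscuit at crop (440,215). I go down into the gap.

```bash
python3 -m pendant '[0,0.01,0.2,0,0.06, 0,0.01,0.4,0,0.06, 0,0.01,0.5,0,0.06, 0,0.01,0.55,0,0.06, 0,0.01,0.55,0,0.06]'
python3 -m pendant '[-0.04,0,0,0,0.06, -0.08,0,0,0,0.06, -0.12,0,0,0,0.06, -0.16,0,0,0,0.06, -0.2,0,0,0,0.06, -0.24,0,0,0,0.06]'
```

```text
time: 4.95
tcp_pos: [463.2, 428.1, 55.0]
ee_rot: [[-0.023, 1.0, 0.001], [1.0, 0.023, 0.001], [0.001, 0.001, -1.0]]
ft_force: [-0.4, 0.0, 0.6]
opening: 40.1
grasp_force: 0.0
time: 5.55
tcp_pos: [463.6, 399.1, 54.5]
ee_rot: [[-0.023, 1.0, 0.001], [1.0, 0.023, 0.001], [0.001, 0.001, -1.0]]
ft_force: [-0.7, 2.1, 2.3]
opening: 40.2
grasp_force: 1.1
```

```bash
python3 -m pendant '[-0.05,0,0,0,0.06, -0.1,0,0,0,0.06, -0.15,0,0,0,0.06, -0.2,0,0,0,0.06, -0.25,0,0,0,0.06, -0.3,0,0,0,0.06, -0.35,0,0,0,0.06, -0.4,0,0,0,0.06, -0.45,0,0,0,0.06]'
python3 - <<'E'
from h import *
c=snap('scene','s2'); im=c['pixels'][200:350,130:400]; cv2.imwrite('pics/s2c.png',cv2.resize(im,None,fx=2.9,fy=2.9,interpolation=cv2.INTER_CUBIC))
E
```

```text
time: 6.45
tcp_pos: [464.7, 344.9, 54.3]
ee_rot: [[-0.023, 1.0, 0.0], [1.0, 0.023, 0.001], [0.001, 0.0, -1.0]]
ft_force: [0.6, 3.8, 5.3]
opening: 40.1
grasp_force: 2.9
```

View pics/s2c.png

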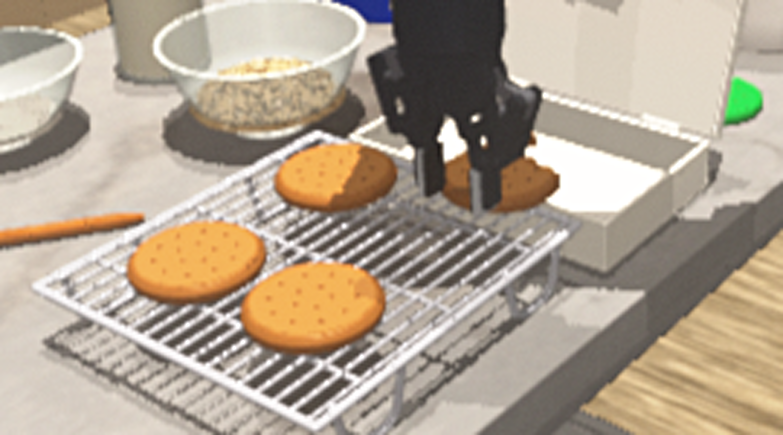

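The fingers at crop (425,190) and (483,205) push the biscuit at crop (510,185), which is now half over the box. The whole biscuits are untouched. I keep pushing.

```bash
python3 -m pendant '[-0.05,0,0,0,0.06, -0.1,0,0,0,0.06, -0.15,0,0,0,0.06, -0.2,0,0,0,0.06, -0.25,0,0,0,0.06]'
python3 -m pendant '[-0.05,0,0,0,0.06, -0.1,0,0,0,0.06, -0.15,0,0,0,0.06, -0.2,0,0,0,0.06, -0.25,0,0,0,0.06, -0.3,0,0,0,0.06, -0.3,0,0,0,0.06]'
python3 - <<'E'
from h import *
c=snap('scene','s3'); im=c['pixels'][200:350,130:400]; cv2.imwrite('pics/s3c.png',cv2.resize(im,None,fx=2.9,fy=2.9,interpolation=cv2.INTER_CUBIC))
E
```

```text
time: 7.0
tcp_pos: [464.9, 313.8, 53.9]
ee_rot: [[-0.023, 1.0, -0.0], [1.0, 0.023, -0.002], [-0.002, -0.0, -1.0]]
ft_force: [0.7, 0.6, -0.3]
opening: 40.2
grasp_force: 0.5
time: 7.7
tcp_pos: [465.9, 278.2, 53.9]
ee_rot: [[-0.022, 1.0, -0.0], [1.0, 0.022, -0.001], [-0.001, -0.0, -1.0]]
ft_force: [-0.1, 0.2, -0.3]
opening: 39.7
grasp_force: 0.0
```

View pics/s3c.png

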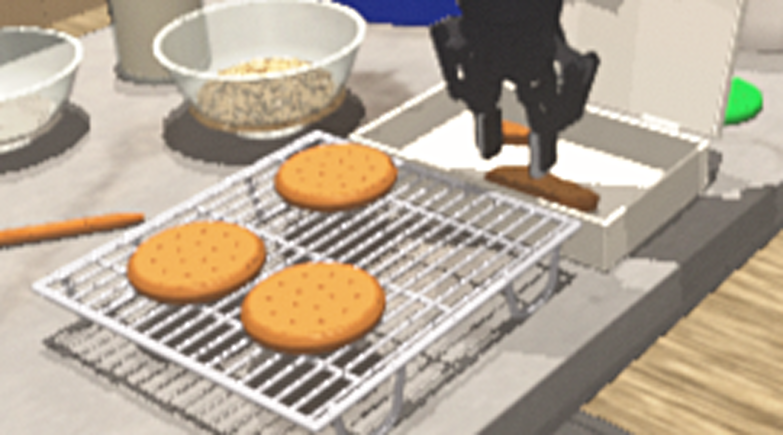

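The biscuit is in the box at crop (540,188), but it may be leaning on the near wall. I raise the tool clear and look from the top with depth.

```bash
python3 -m pendant '[0,0,-0.4,0,0.06, 0,0,-0.8,0,0.06, 0,0,-1,0,0.06, 0.3,0,-1,0,0.06, 0.6,0,-1,0,0.06, 0.9,0,-1,0,0.06, 1,0,-1,0,0.06, 1,0,-1,0,0.06]'
python3 - <<'E'
from h import *
c=snap('top','t3'); im=c['pixels'][165:315,155:405]; cv2.imwrite('pics/t3c.png',cv2.resize(im,None,fx=3.2,fy=3.2,interpolation=cv2.INTER_CUBIC))
hsv=cv2.cvtColor(c['pixels'],cv2.COLOR_BGR2HSV)
m=((hsv[...,0]<16)&(hsv[...,1]>110)&(hsv[...,2]>40)).astype(np.uint8)
n,l,st,ce=cv2.connectedComponentsWithStats(m)
for i in range(1,n):
    if st[i,4]>60 and 160<ce[i][0]<400:
        p=np.array([px(c,u,v) for v,u in np.argwhere(cv2.erode((l==i).astype(np.uint8),np.ones((3,3)))>0)])
        print(ce[i].round(1),st[i],p.min(0).round(0),p.max(0).round(0),np.median(p,0).round(0))
E
```

```text
time: 8.55
tcp_pos: [462.8, 400.4, 173.6]
ee_rot: [[-0.026, 1.0, -0.0], [1.0, 0.026, -0.0], [-0.0, -0.0, -1.0]]
ft_force: [-0.5, -0.9, 0.2]
opening: 39.8
grasp_force: 0.0
[180.  114.5] [136  86  97  68 552] [286. 214.   3.] [ 865.  669. 1293.] [837. 615.  12.]
[258.1 207.8] [ 239  189   40   39 1189] [286. 214.  51.] [ 604.  408. 1293.] [565. 365.  60.]
[343.6 215.4] [340 204   9  23 136] [538. 169.  11.] [580. 181.  22.] [557. 174.  17.]
[309.  254.6] [293 237  32  37 932] [286. 214.  11.] [ 505.  287. 1293.] [466. 252.  17.]
```

View pics/t3c.png

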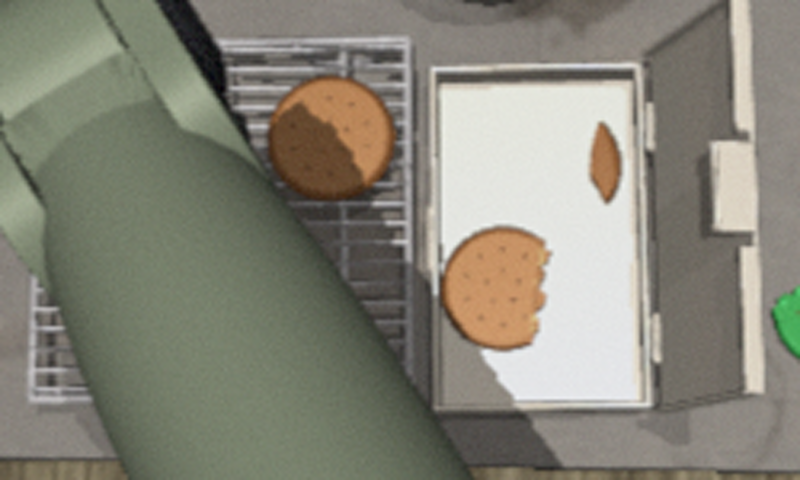

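The broken biscuit lies flat in the box at crop (497,288). Its top is at z ≈ 17 mm, well below the rim. Next is the lid: up, over, and behind its outer face with the fingers shut.

```bash
python3 -m pendant '[0,0,-0.4,0,0.06, 0,0.1,-0.8,0,1, -0.3,0.25,-1,0,1, -0.6,0.25,-1,0,1, -1,0.25,-1,0,1, -1,0.25,-1,0,1]'
python3 -m pendant '[-0.4,0,0,0,1, -0.8,0,0,0,1, -1,0,0,0,1, -1,0,0,0,1]'
python3 -m pendant '[-0.4,0,0,0,1, -0.8,0,0,0,1, -1,0,0,0,1, -1,0,0,0,1]'
```

```text
time: 9.2
tcp_pos: [495.9, 273.6, 294.3]
ee_rot: [[-0.016, 1.0, -0.001], [1.0, 0.016, -0.003], [-0.003, -0.001, -1.0]]
ft_force: [-0.7, 0.1, -0.3]
opening: -0.5
grasp_force: 0.0
time: 9.6
tcp_pos: [498.4, 156.4, 294.1]
ee_rot: [[-0.018, 1.0, -0.001], [1.0, 0.018, -0.001], [-0.001, -0.001, -1.0]]
ft_force: [-0.6, 0.2, -0.1]
opening: 0.0
grasp_force: 0.0
time: 10.0
tcp_pos: [501.4, 37.6, 293.9]
ee_rot: [[-0.019, 1.0, -0.0], [1.0, 0.019, -0.0], [-0.0, -0.0, -1.0]]
ft_force: [0.2, 0.5, 1.0]
opening: 0.1
grasp_force: 0.0
```

```bash
python3 -m pendant '[-0.03,0,0.4,0,1, -0.03,0,0.8,0,1, -0.03,0,1,0,1, -0.03,0,1,0,1]'
python3 -m pendant '[0,0,0.2,0,1, 0.05,0,0.2,0,1, 0.1,0,0.2,0,1, 0.15,0,0.2,0,1, 0.2,0,0.2,0,1, 0.25,0,0.2,0,1, 0.3,0,0.2,0,1, 0.35,0,0.2,0,1, 0.4,0,0.2,0,1, 0.45,0,0.2,0,1]'
python3 -c "
from h import *
c=snap('scene','s4'); cv2.imwrite('pics/s4c.png',c['pixels'][80:320,180:500])"
```

```text
time: 10.4
tcp_pos: [498.4, 37.6, 170.6]
ee_rot: [[-0.024, 1.0, -0.008], [1.0, 0.024, 0.001], [0.001, -0.008, -1.0]]
ft_force: [-0.4, 0.6, 0.4]
opening: 0.2
grasp_force: 0.0
time: 11.4
tcp_pos: [501.0, 90.4, 151.1]
ee_rot: [[-0.023, 1.0, 0.002], [1.0, 0.023, -0.001], [-0.001, 0.002, -1.0]]
ft_force: [0.2, -0.8, -0.4]
opening: -0.2
grasp_force: 0.0
```

View pics/s4c.png

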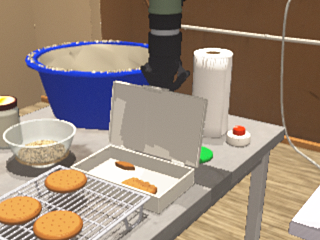

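The fingers are behind the lid at crop (165,80) and touching it lightly. I push it over.

```bash
python3 -m pendant '[0.07,0,0,0,1, 0.14,0,0,0,1, 0.21,0,0,0,1, 0.28,0,0,0,1, 0.35,0,0,0,1, 0.42,0,0,0,1]'
python3 -m pendant '[0.07,0,0,0,1, 0.14,0,0,0,1, 0.21,0,0,0,1, 0.28,0,0,0,1, 0.35,0,0,0,1, 0.42,0,0,0,1]'
python3 -m pendant '[0.07,0,0,0,1, 0.14,0,0,0,1, 0.21,0,0,0,1, 0.28,0,0,0,1, 0.35,0,0,0,1, 0.42,0,0,0,1]'
python3 -c "
from h import *
c=snap('scene','s5'); cv2.imwrite('pics/s5c.png',c['pixels'][80:320,180:500])"
```

```text
time: 12.05
tcp_pos: [499.0, 141.4, 149.8]
ee_rot: [[-0.023, 1.0, -0.001], [1.0, 0.023, -0.0], [-0.0, -0.001, -1.0]]
ft_force: [-1.2, -1.8, -0.7]
opening: -0.2
grasp_force: 0.4
time: 12.65
tcp_pos: [498.1, 191.8, 150.1]
ee_rot: [[-0.023, 1.0, 0.0], [1.0, 0.023, 0.0], [0.0, 0.0, -1.0]]
ft_force: [-0.2, -0.2, -0.3]
opening: -0.2
grasp_force: 0.1
time: 13.25
tcp_pos: [496.9, 242.2, 150.0]
ee_rot: [[-0.023, 1.0, 0.0], [1.0, 0.023, 0.0], [0.0, 0.0, -1.0]]
ft_force: [0.2, -0.1, 0.2]
opening: -0.2
grasp_force: 0.0
```

View pics/s5c.png

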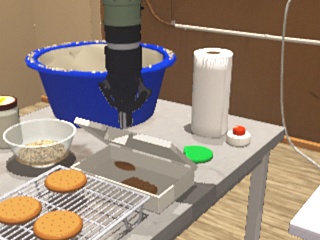

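The lid is now past upright and sinking by itself at crop (120,135). I move over its free edge and go down.

```bash
python3 -m pendant '[0.2,0.02,0,0,1, 0.37,0.04,0,0,1, 0.37,0.04,0,0,1, 0.37,0.04,0.1,0,1, 0.37,0.04,0.2,0,1, 0.37,0.04,0.3,0,1, 0.37,0.04,0.4,0,1, 0.37,0.04,0.5,0,1, 0.37,0.04,0.6,0,1, 0.37,0.04,0.6,0,1]'
python3 -m pendant '[0,0,0.03,0,1, 0,0,0.06,0,1, 0,0,0.09,0,1, 0,0,0.12,0,1]'
```

```text
time: 14.3
tcp_pos: [499.3, 285.2, 75.8]
ee_rot: [[-0.023, 1.0, -0.003], [1.0, 0.023, -0.001], [-0.001, -0.003, -1.0]]
ft_force: [-0.6, -1.0, 0.3]
opening: 0.4
grasp_force: 0.0
time: 14.7
tcp_pos: [500.9, 286.1, 63.7]
ee_rot: [[-0.023, 1.0, 0.001], [1.0, 0.023, 0.0], [0.0, 0.001, -1.0]]
ft_force: [0.2, -0.0, -0.2]
opening: 0.3
grasp_force: 0.0
```

```bash
for i in 1 2; do :; done; python3 -m pendant '[0,0,0.02,0,1, 0,0,0.04,0,1, 0,0,0.05,0,1]' | grep -E 'tcp|ft'
python3 -m pendant '[0,0,0.01,0,1, 0,0,0.02,0,1, 0,0,0.03,0,1]' | grep -E 'tcp|ft'
python3 -c "
from h import *
c=snap('top','t6')
for u,v in [(292,190),(292,285),(325,270),(325,200),(350,200)]: print(u,v,px(c,u,v).round(0))"
```

```text
tcp_pos: [500.8, 286.2, 58.2]
ft_force: [-2.1, -0.4, 9.0]
tcp_pos: [500.7, 286.4, 55.2]
ft_force: [-2.7, -0.7, 7.0]
292 190 [477. 261. 556.]
292 285 [339. 251. 675.]
325 270 [356. 215. 680.]
325 200 [585. 218.  54.]
350 200 [587. 162.  50.]
```

```bash
python3 -m pendant '[0,0,0.01,0,1, 0,0,0.02,0,1, 0,0,0.03,0,1]' | grep -E 'tcp|ft'
python3 -m pendant '[0,0,0.01,0,1, 0,0,0.02,0,1, 0,0,0.03,0,1]' | grep -E 'tcp|ft'
```

```text
tcp_pos: [500.8, 286.0, 50.4]
ft_force: [-0.3, 0.3, 0.8]
tcp_pos: [500.7, 285.8, 46.9]
ft_force: [-3.5, -2.0, 12.3]
```

```bash
python3 -m pendant '[0,0,0.01,0,1, 0,0,0.015,0,1, 0,0,0.015,0,1]' | grep -E 'tcp|ft'
```

```text
tcp_pos: [500.7, 285.8, 46.8]
ft_force: [-5.0, -2.4, 16.6]
```

The force dropped at the snap and then rose against a hard stop at 47 mm. I raise the tool clear and check.

```bash
python3 -m pendant '[0,0,-0.1,0,1, 0,0,-0.5,0,1, 0,0,-0.9,0,1, 0,0,-1,0,1, 0,0,-1,0,1]' | grep -E 'tcp|ft'
python3 -m pendant '[0,-0.2,-0.4,0,1, -0.3,-0.4,-0.8,0,1, -0.6,-0.6,-1,0,1, -1,-0.8,-1,0,1, -1,-0.8,-1,0,1]' | grep -E 'tcp|ft'
python3 -m pendant '[-0.4,0,0,0,1, -0.8,0,0,0,1, -1,0,0,0,1, -1,0,0,0,1]' | grep -E 'tcp|ft'
python3 -m pendant '[-0.4,0,0,0,1, -0.8,0,0,0,1, -1,0,0,0,1, -1,0,0,0,1]' | grep -E 'tcp|ft'
python3 - <<'E'
from h import *
c=snap('top','t7'); cv2.imwrite('pics/t7c.png',cv2.resize(c['pixels'][150:330,150:510],None,fx=2.2,fy=2.2))
for u,v in [(296,195),(296,235),(296,280),(325,270),(325,200),(350,200)]: print(u,v,px(c,u,v).round(1))
for u,v in [(258,208),(198,210),(199,255)]: print(px(c,u,v).round(1))
E
```

```text
tcp_pos: [502.6, 286.7, 167.8]
ft_force: [-0.4, 1.0, -0.7]
tcp_pos: [405.0, 161.4, 284.3]
ft_force: [0.2, 0.4, 0.3]
tcp_pos: [409.4, 41.4, 283.2]
ft_force: [-0.7, 0.2, 0.1]
tcp_pos: [412.8, -77.7, 283.5]
ft_force: [0.7, 0.9, -0.9]
296 195 [595.8 283.7  52. ]
296 235 [505.5 281.7  46.6]
296 280 [404.7 279.1  47.7]
325 270 [428.  215.6  47. ]
325 200 [586.7 218.3  46.5]
350 200 [587.2 162.1  48.5]
[561.9 366.6  63.6]
[556.8 501.5  55.5]
[454.7 492.6  60.9]
```

View pics/t7c.png

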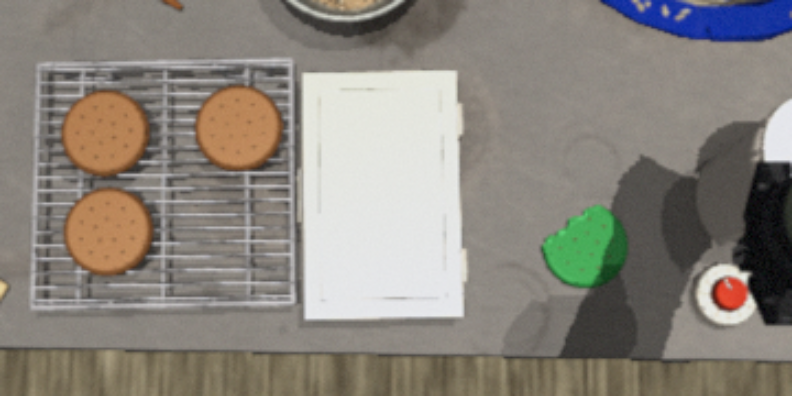

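The lid at crop (382,195) lies flat, with its top at z ≈ 47 mm. The three whole biscuits at crop (105,133), (238,128) and (108,232), and the timer at (727,294), are where they were. The robot touches nothing, so I hand the job in.

```bash
python3 -c "
from bench import close_job
print(close_job())"
```

```text
the job is handed in; nothing more can be done
None
```

The broken biscuit lies flat in the crumb box and the lid is snapped shut; the whole biscuits and the timer did not move, and the job was handed in at about 19 s of the 51 s limit.

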